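# Seat the bayonet filter collar on the cooling head

### The arm

A 6-joint arm with a two-finger parallel gripper is mounted at the origin on the work surface. World frame = base frame: x ahead of the robot, y to its left, z up, the work surface at z = 0. Lengths are in m, angles in rad, forces in N, time in s.
With the tool pointing down it reaches from about 0.3 to 0.775 m from the base axis. Payload 14.6 kg.
Tool frame: the origin (TCP) lies at the very end of the fingers, on their centre line; the grasp point (between the pads) lies 19 mm behind it; z points along the fingers, y is the line along which they close (so a half turn about z gives the same grasp; the last joint's range is limited). The gripper opens to 94 mm and grips with 3 to 60 N. Pads are 16 mm wide; open, the fingers measure 119 mm over their backs; the gripper's body (75 mm by 177 mm) begins 78 mm behind the grasp point.
Start: joints at [-1.239, 0.3, 1.521, -0, 1.321, -0.067], TCP at [0.214, -0.507, 0.179] pointing down, gripper open.
Joint ranges: [-3.03, 3.03], [-0.79, 2.21], [0.23, 2.52], [-1.04, 4.18], [0, 3.07], [-2.55, 2.55]. Speed limits (rad/s): [2.22, 2.22, 2.57, 3.14, 3.14, 3.14].

### API

Orientations are given as [roll, pitch, yaw] about the fixed x, y, z axes, in that order (R = Rz(yaw) Ry(pitch) Rx(roll)).
In Python, from station import ctrl, cams gives the robot as it stands. The module is installed in compiled form; this text tells all that it offers.
- The arm moves only by the tool arm_command, never from a script. Its argument "plan" is a list that holds one entry, the list of rows, each a list of 7 numbers: the shift along the tool's x, y, z in mm, then the turn, a rotation vector about the tool's x, y, z in rad, then the closure, from -1 (fully open) to 1 (shut). A call has 1 to 12 rows; each row is the pose to reach, as a shift and turn from the pose commanded when the call began, along the tool's axes at that moment; what a row does not reach only later rows make up. A row lasts 1/10 s, in which the tool goes at most 50 mm and 8.59 degrees, less where a joint would pass 70% of its speed; a pose out of reach is approached as far as the arm can. A call with a gripper value outside its range is refused whole. The fingers move at their own pace and stop on an object; "squeeze" is the grip in N (left out, the last holds). Time passes only in rows, so rows that repeat a pose let the fingers close. It gives the time, the measured TCP pose, the force, the opening and the grip force at its end, in the units of the state.
- ctrl.get_obs(): the state, without advancing time (a new reading comes with each control period).
- cams.camera(name): name is "scene" or "top"; returns (picture, depth): 420x560x3 uint8, blue, green, red; 420x560 float32, m along the optical axis (not along the pixel's ray), 0 where there is no reading.
- cams.camera_info(name): a dict with "fx", "fy", "cx", "cy" (pixels), "world_to_cam" (4x4, takes a point from world to camera coordinates). Camera axes: x right, y down, z forward; pixel columns grow to the right and rows downward; lengths in m; the calibration is good to about 2 mm. A picture is of the moment at which its call begins. camera_info takes no time and is no camera call.
- ctrl.hand_in(): hands the job in; it is judged then, once.
The state is a dict: "time_s": time; "qpos": joint angles; "joint_vel": joint speeds; "tau": joint torques, N m; "ee_pos": TCP position; "eef_rot": TCP orientation; "force": force on the tool from outside, world axes, zero at the start; "moment": the same for the moment, N m; "grip_width": finger opening in m; "grip_force": force on a finger pad.
Only numpy, scipy, OpenCV 4.12 (cv2) and the standard library are available. Lean on these libraries where they do the work, as an engineer would, in place of code of your own. Each camera call takes 0.05 s, during which the arm holds its last target. There are 200 camera calls.

### The job

Lift the grey dust hood off the white cooling head and stand it upright in the steel parts tray, letting go of it. Then turn the knurled collar under it until its hidden keyways drop over the pins, push it fully home against its spring, and finish while still holding it pushed home with the gripper. Leave the bottle, the beaker and the tube rack where they are.

Things in the scene. Friction and masses are not known exactly. Their poses are not given: they have to be found in the camera images.
- head: white plastic cooling head, fixed: round part 170 mm across and 60 mm high, origin at the centre of its underside, under the port; on its own +x side a box as high and 110 mm wide reaches out to 190 mm and carries two hose barbs 100 mm high, 140 mm from the port's axis
- port (a point): centre of the top face of the steel flange (56 mm across) on the head's round part, 64 mm above the bench; z is up. A 26 mm spigot with three radial pins 120 degrees apart stands on it, all hidden inside the collar; the angle of the pins differs each time and is not told.
- collar: aluminium bayonet collar under the hood, an upright knurled cylinder 50 mm across, 46 mm high, loose on the spigot, about 160 g; origin at the centre of its underside, z up. It starts resting on the pins, underside 10 mm above the flange, and turns either way. Inside are three keyways 120 degrees apart, one along its x axis. Home is pushed 10 mm straight down, underside on the flange.
- collar_top (a point): centre of the collar's flat closed top, 46 mm above its underside. A keyway fits within 0.12 rad of the right angle; the next fit is 0.3 to 1.8 rad of turning away, whichever way it is turned. A spring plunger inside (0.7 N per mm, 6 N at home, about none at the start) means that it must be pushed to drop and rises several mm if let go.
- hood: grey plastic dust hood, an upside-down round cup 68 mm across and 74 mm high (inside 62 mm across, 70 mm deep) with a knob on top, about 120 g; origin at the centre of its open lower rim, z up. At first it stands on the cooling head, 60 mm above the bench, loosely over the collar and flange without touching them. It must be lifted at least 65 mm straight up to clear the collar.
- hood_knob (a point): centre of the top of the hood's knob, an upright cylinder 24 mm across and 30 mm high, 104 mm above the hood's lower rim
- tray_in (a point): centre of the inner floor of the open square steel parts tray, fixed to the bench, 150 mm by 150 mm outside, 22 mm high, walls 5 mm thick, floor 5 mm above the bench
- rack: white block with six holes for tubes, 70 by 130 by 45 mm, bystander; origin at the centre of its underside
- bottle: amber bottle 68 mm across, 140 mm high, bystander; origin at the centre of its underside
- beaker: white open beaker 70 mm across, 90 mm high, bystander; origin at the centre of its underside
Not all that is in view belongs to the job. What is shaped like the hood but yellow is not meant.

How it is judged:
By the outcome, as a careful person would: the job done as asked, in the order asked, and still so for the second after the job is handed in, while the arm keeps its last pose, push and grip.
It also fails if it takes over 58 s, if anything falls off the work surface, if the arm or the gripper's body presses on something with over 40 N, if the wrist force passes 120 N, or if a joint passes its speed limit or range.

## Working session

There is one attempt and no reset: what is moved stays moved. The work goes in short steps, Python scripts to look and compute and a tool call to move; the robot and the scene stay as the last step left them, time stands still between calls to the robot, and variables do not carry over. Pictures are saved under pics/ and viewed, at most 10 in all, crops included, and the job is handed in when it is done.

Besides the shell and the picture viewer there is one more tool, called after "Emit:" as name(argument=value, ...) on one line, values as JSON. arm_command: Moves the arm, as the interface text tells. Its arguments: {"type":"object","properties":{"plan":{"type":"array"},"squeeze":{"type":"number"}},"required":["plan"]}

```bash
mkdir -p pics
cat > h.py <<'E'
import numpy as np, cv2
from station import ctrl, cams
def grab(n):
    im,d=cams.camera(n); i=cams.camera_info(n); h,w=d.shape
    u,v=np.meshgrid(np.arange(w),np.arange(h))
    P=np.stack([(u-i['cx'])/i['fx']*d,(v-i['cy'])/i['fy']*d,d,np.ones_like(d)],-1)
    W=(P@np.linalg.inv(i['world_to_cam']).T)[...,:3]; W[d==0]=np.nan
    return im,d,W
E
python3 - <<'E'
from h import *
print(ctrl.get_obs())
for n in('scene','top'):
    im,d,W=grab(n); np.savez(n,im=im,W=W); cv2.imwrite(f'pics/{n}0.png',im); print(n,cams.camera_info(n))
E
```

```text
{'time_s': 0.0, 'qpos': array([-1.23858638e+00,  3.00511488e-01,  1.52159464e+00,  9.79388958e-06,
        1.32068392e+00, -6.65935831e-02]), 'joint_vel': array([-0.00027863,  0.00079131,  0.00087996,  0.0009221 , -0.0006254 ,
        0.00010961]), 'tau': array([ 9.93416070e-04, -5.31802905e+01, -3.52731979e+01,  7.09346356e-02,
        2.43740890e-02, -1.27939261e-04]), 'ee_pos': array([ 0.21347989, -0.50655671,  0.17805846]), 'eef_rot': array([-3.14039855e+00, -8.91447810e-05,  3.98801045e-01]), 'force': array([ 0.29854797,  0.63507716, -1.0470426 ]), 'moment': array([-0.03125956, -0.01478156,  0.00623373]), 'grip_force': 0.0, 'grip_width': 0.09386159530340626}
scene {'fx': 465.4157951633277, 'fy': 465.4157951633277, 'cx': 278.03952817507655, 'cy': 210.10013853385328, 'world_to_cam': array([[-0.24493112,  0.96953434, -0.00345013,  0.14534611],
       [ 0.79453118,  0.1986786 , -0.57380051, -0.36663251],
       [-0.55563383, -0.14328284, -0.81898784,  1.62285948],
       [ 0.        ,  0.        ,  0.        ,  1.        ]])}
top {'fx': 417.68470725095614, 'fy': 417.68470725095614, 'cx': 282.8599133158648, 'cy': 212.39805393623092, 'world_to_cam': array([[-0.00985518, -0.99994849,  0.00242563,  0.01962606],
       [-0.97930417,  0.00916126, -0.2021866 ,  0.57544387],
       [ 0.20215397, -0.00436801, -0.97934401,  1.08896074],
       [ 0.        ,  0.        ,  0.        ,  1.        ]])}
```

View pics/scene0.png

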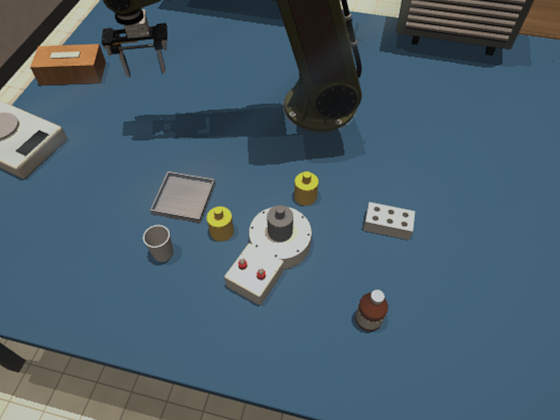

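View pics/top0.png

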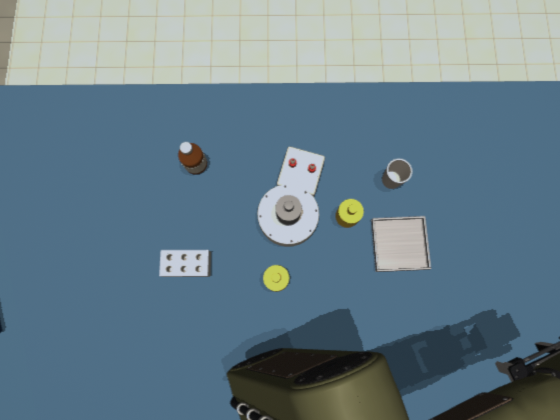

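The grey hood stands on the white head at scene (280,222) and top (288,208). The yellow look-alikes are at scene (220,224) and (306,188), top (350,212) and (276,278), and aren't meant. The tray is at scene (184,196) and top (401,243). I'll confirm with one crop and measure.

Run:
```python
from h import *
from scipy.optimize import least_squares
def circ(p):
    r=least_squares(lambda x:np.hypot(p[:,0]-x[0],p[:,1]-x[1])-x[2],[*p.mean(0)[:2],.02],loss='soft_l1',f_scale=.002); return r.x.round(4)
S={n:np.load(n+'.npz') for n in('scene','top')}
cv2.imwrite('pics/crop1.png',cv2.resize(S['scene']['im'][140:310,130:340],None,fx=3.5,fy=3.5,interpolation=2))
def box(n,u0,u1,v0,v1): return S[n]['W'][v0:v1,u0:u1].reshape(-1,3)
for n,b,tb in(('scene',(225,330,190,290),(150,215,170,222)),('top',(250,325,140,250),(368,435,210,275))):
    p=box(n,*b)
    for lab,lo,hi in(('knobtop',.158,.172),('hoodtop',.129,.138),('headtop',.054,.063)):
        q=p[(p[:,2]>lo)&(p[:,2]<hi)]; print(n,lab,len(q),np.nanmedian(q,0).round(4),((q.min(0)+q.max(0))/2).round(4),np.ptp(q,axis=0).round(3))
    q=p[(p[:,2]>.07)&(p[:,2]<.125)]; print('hood side',len(q),circ(q))
    q=p[(p[:,2]>.138)&(p[:,2]<.158)]; print('knob side',len(q),circ(q))
    t=box(n,*tb); w=t[(t[:,2]>.016)&(t[:,2]<.027)]
    r=cv2.minAreaRect((w[:,:2]*1000).astype(np.float32)); print('tray',len(w),r)
    f=t[(t[:,2]>.002)&(t[:,2]<.009)];print('floor',len(f),np.median(f,0))
for lab,n,b in(('y1','scene',(205,235,200,245)),('y2','scene',(292,322,168,208)),('beaker','scene',(140,176,224,266)),('bottle','top',(175,210,138,178))):
    p=box(n,*b); q=p[p[:,2]>.02]; print(lab,np.median(q,0).round(3),q[:,2].max().round(3),np.ptp(q,axis=0).round(3))
p=box('top',280,320,150,176);q=p[p[:,2]>.085];print('barbs',q.mean(0))
```

```text
scene knobtop 62 [0.5774 0.0022 0.1621] [0.5766 0.0016 0.1628] [0.025 0.022 0.009]
scene hoodtop 349 [0.5829 0.0065 0.133 ] [0.5754 0.0017 0.1335] [0.07  0.066 0.008]
scene headtop 3175 [ 0.6381 -0.0192  0.0588] [ 0.5873 -0.03    0.0585] [0.346 0.232 0.009]
hood side 513 [ 0.623  -0.0727  0.0881]
knob side 44 [0.5768 0.0017 0.0104]
tray 350 ((496.1640930175781, -314.2698669433594), (154.31362915039062, 151.72271728515625), 2.0285487174987793)
floor 1416 [ 0.49232548 -0.31765846  0.00460046]
top knobtop 69 [0.5729 0.0015 0.1626] [0.5734 0.0015 0.1635] [0.022 0.02  0.011]
top hoodtop 432 [0.5708 0.0014 0.1328] [0.5736 0.0011 0.1334] [0.067 0.067 0.009]
top headtop 3457 [ 0.6188 -0.019   0.0587] [ 0.6282 -0.008   0.0585] [0.275 0.187 0.009]
hood side 184 [ 0.627  -0.0125  0.0863]
knob side 19 [0.584  0.0011 0.0211]
tray 412 ((493.0093078613281, -314.87261962890625), (150.41720581054688, 151.73431396484375), 2.047487497329712)
floor 2101 [ 0.49215009 -0.31945404  0.00448094]
y1 [ 0.59  -0.162  0.072] 0.108 [0.114 0.109 0.088]
y2 [0.415 0.039 0.071] 0.107 [0.068 0.067 0.087]
beaker [ 0.684 -0.306  0.064] 0.095 [0.07  0.069 0.075]
bottle [0.724 0.262 0.095] 0.143 [0.066 0.066 0.123]
barbs [ 0.70482981 -0.03858306  0.09364673]
```

View pics/crop1.png

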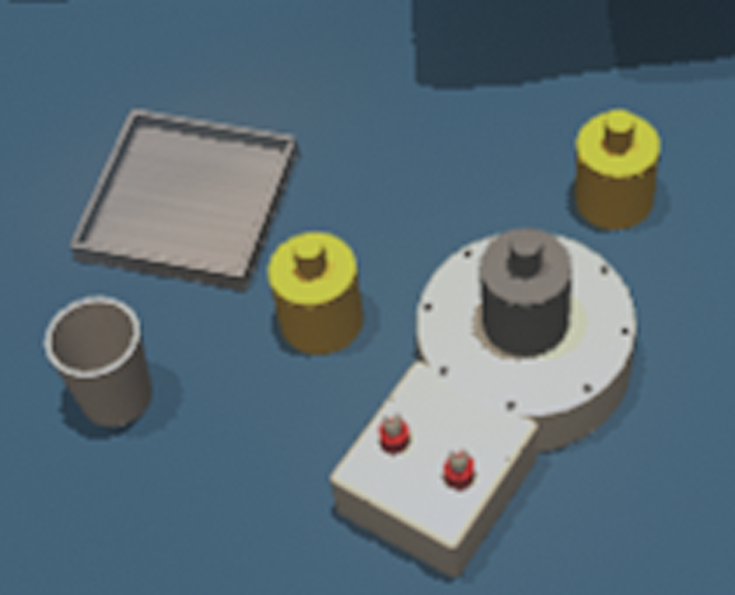

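The crop confirms the grey hood: it is the only one standing on the white head (crop 525,290), with the knob on top. The yellow ones stand on the bench. Estimates are hood axis (0.575, 0.0015) with knob top about 0.163, and tray centre (0.4945, -0.3145), both consistent with the given sizes. Now moving above the hood.

Emit:
arm_command(plan=[[[530, -328, -25, 0, 0, 0, -1], [530, -328, -25, 0, 0, 0, -1], [530, -328, -25, 0, 0, 0, -1], [530, -328, -25, 0, 0, 0, -1], [530, -328, -25, 0, 0, 0, -1], [530, -328, -25, 0, 0, 0, -1], [530, -328, -25, 0, 0, 0, -1], [530, -328, -25, 0, 0, 0, -1], [530, -328, -25, 0, 0, 0, -1], [530, -328, -25, 0, 0, 0, -1], [530, -328, -25, 0, 0, 0, -1], [530, -328, -25, 0, 0, 0, -1]]], squeeze=25)

```text
time_s: 1.3
ee_pos: [0.5616, -0.0161, 0.2026]
eef_rot: [-3.142, 0.0, 0.399]
force: [-0.2, -2.0, -0.5]
grip_width: 0.0939
grip_force: 0.0
```

Emit:
arm_command(plan=[[[19, -11, 0, 0, 0, 0, -1], [19, -11, 0, 0, 0, 0, -1], [19, -11, 0, 0, 0, 0, -1]]])

```text
time_s: 1.6
ee_pos: [0.5737, -0.0008, 0.2021]
eef_rot: [-3.141, 0.001, 0.399]
force: [0.8, 0.4, -0.1]
grip_width: 0.0939
grip_force: 0.0
```

Run:
```python
from h import *
im,d,W=grab('scene'); print(ctrl.get_obs()['ee_pos'])
p=W[150:260,225:330].reshape(-1,3)
q=p[(p[:,2]>.138)&(p[:,2]<.168)&(abs(p[:,0]-.575)<.03)&(abs(p[:,1])<.03)]; print(len(q),np.median(q,0) if len(q) else 0)
cv2.imwrite('pics/s2.png',cv2.resize(im[130:290,190:370],None,fx=3.5,fy=3.5,interpolation=2))
```

```text
[ 0.57355466 -0.00135798  0.20239558]
102 [0.5813825  0.00200913 0.16072499]
```

View pics/s2.png

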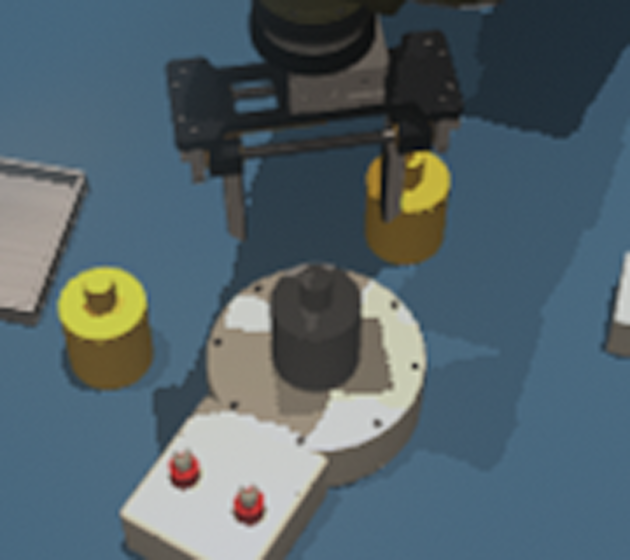

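The open fingers straddle the grey knob at crop (318,285). I'll descend and grip.

Emit:
arm_command(plan=[[[2, -2, 25, 0, 0, 0, -1], [2, -2, 45, 0, 0, 0, -1], [2, -2, 55, 0, 0, 0, -1], [2, -2, 63, 0, 0, 0, -1], [2, -2, 63, 0, 0, 0, -1], [2, -2, 63, 0, 0, 0, 1], [2, -2, 63, 0, 0, 0, 1], [2, -2, 63, 0, 0, 0, 1], [2, -2, 63, 0, 0, 0, 1], [2, -2, 63, 0, 0, 0, 1], [2, -2, 63, 0, 0, 0, 1]]], squeeze=20)

```text
time_s: 2.75
ee_pos: [0.5751, 0.002, 0.1397]
eef_rot: [3.142, -0.0, 0.399]
force: [-0.3, 0.2, -0.3]
grip_width: 0.0496
grip_force: 0.0
```

Emit:
arm_command(plan=[[[0, 0, 0, 0, 0, 0, 1], [0, 0, 0, 0, 0, 0, 1], [0, 0, 0, 0, 0, 0, 1], [0, 0, 0, 0, 0, 0, 1], [0, 0, 0, 0, 0, 0, 1], [0, 0, 0, 0, 0, 0, 1]]])

```text
time_s: 3.35
ee_pos: [0.5751, 0.002, 0.1397]
eef_rot: [-3.142, 0.0, 0.399]
force: [0.0, 0.7, 0.1]
grip_width: 0.0021
grip_force: 0.0
```

Closed on nothing, so I'll look.

Run:
```python
from h import *
im,d,W=grab('scene'); np.savez('s3',im=im,W=W)
a=cv2.resize(im[150:270,220:340],(400,400),interpolation=2)
im,d,W=grab('top'); np.savez('t3',im=im,W=W)
b=cv2.resize(im[140:260,230:350],(400,400),interpolation=2)
cv2.imwrite('pics/s3.png',np.hstack([a,b]))
```

```text
(no output)
```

View pics/s3.png

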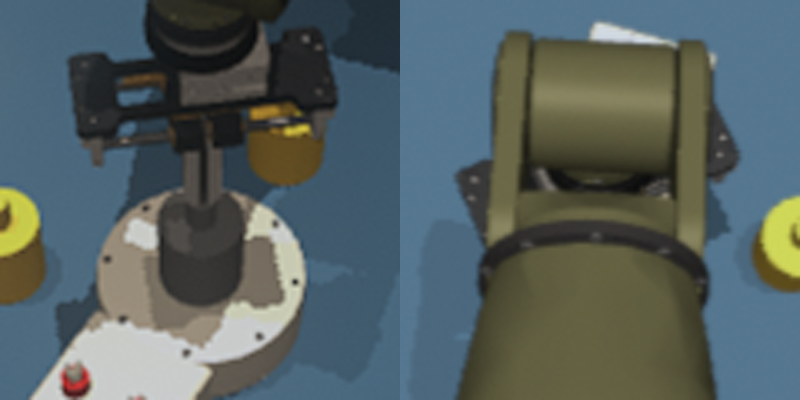

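Run:
```python
from h import *
s=np.load('s3.npz');W=s['W'];im=s['im']
i=cams.camera_info('scene')
o=ctrl.get_obs();print(o['ee_pos'],o['eef_rot'])
def pr(p):
    c=i['world_to_cam']@np.r_[p,1];return (i['fx']*c[0]/c[2]+i['cx']).round(1),(i['fy']*c[1]/c[2]+i['cy']).round(1)
print('tcp px',pr(o['ee_pos']),'knob top px',pr([.575,.0015,.164]))
for v in range(192,226,2):
    print(v,' '.join('%d,%d,%d'%tuple(W[v,u]*1000) for u in range(274,292,3)))
```

```text
[0.57513267 0.00200125 0.13968379] [-3.14158099e+00  3.22847031e-05  3.98795093e-01]
tcp px (np.float64(280.4), np.float64(214.2)) knob top px (np.float64(280.2), np.float64(208.7))
192 612,-3,279 612,3,281 611,10,282 600,14,270 605,22,279 602,28,276
194 614,-3,274 612,3,273 612,10,276 585,10,241 604,22,269 600,28,266
196 420,-56,-1 588,-3,232 588,4,236 580,9,226 580,17,229 408,-12,-3
198 430,-53,2 589,-2,226 587,4,225 582,10,221 580,17,221 416,-10,-2
200 436,-52,0 589,-2,218 587,4,217 582,10,214 580,17,213 422,-9,-4
202 442,-50,-1 589,-2,210 585,3,207 583,10,207 578,17,202 433,-6,0
204 449,-48,-1 589,-2,201 586,3,200 584,10,199 579,17,195 439,-5,-1
206 454,-47,-5 589,-2,193 588,4,194 584,10,191 581,17,189 447,-3,0
208 553,-20,129 589,-2,185 584,3,180 583,10,181 583,18,183 548,18,136
210 561,-18,133 588,-3,174 588,4,177 581,10,170 551,11,129 551,19,132
212 567,-16,132 582,-4,157 585,3,164 581,10,162 562,13,135 556,20,129
214 573,-15,132 584,-4,152 585,3,156 580,10,151 566,14,133 564,22,132
216 579,-13,131 585,-4,144 585,3,147 582,10,145 572,16,133 572,24,135
218 583,-12,128 586,-3,137 586,3,140 585,11,140 577,17,131 576,25,133
220 593,-10,135 589,-3,132 587,4,131 585,11,131 586,19,135 584,26,135
222 597,-9,132 594,-1,131 593,5,131 591,12,131 590,20,132 589,28,135
224 605,-7,135 601,0,132 600,7,133 599,14,134 595,21,130 593,29,131
```

Run:
```python
from h import *
s=np.load('scene.npz');W=s['W']
for u0,u1 in((118,136),(156,172)):
    p=W[50:82,u0:u1].reshape(-1,3);q=p[(p[:,2]>.1)&(p[:,2]<.26)]
    o=np.argsort(q[:,2]);print(len(q),q[o[:8]].round(3).tolist(), np.median(q,0).round(3))
print('expected tips near 0.2135 -0.5066 0.178 +-.047*(.388,-.92)')
a=np.load('s3.npz');m=(a['im'].astype(int)-s['im']);
for v in range(204,222): print(v,a['im'][v,272:292,1],s['im'][v,272:292,1])
for v in(212,214,216,218): print(v,[tuple((s['W'][v,u]*1000).astype(int)) for u in range(274,292,3)])
```

```text
85 [[0.24, -0.549, 0.202], [0.227, -0.553, 0.206], [0.236, -0.549, 0.206], [0.233, -0.551, 0.207], [0.242, -0.546, 0.208], [0.243, -0.549, 0.209], [0.245, -0.551, 0.21], [0.243, -0.555, 0.211]] [ 0.243 -0.55   0.234]
72 [[0.199, -0.462, 0.202], [0.205, -0.456, 0.204], [0.202, -0.457, 0.206], [0.203, -0.456, 0.21], [0.201, -0.453, 0.213], [0.207, -0.457, 0.213], [0.206, -0.451, 0.213], [0.201, -0.449, 0.214]] [ 0.203 -0.453  0.234]
expected tips near 0.2135 -0.5066 0.178 +-.047*(.388,-.92)
204 [63 62 60 70 80 76 78 64 34 31 60 78 76 80 75 62 62 62 62 62] [103 102 102 102 101 102 103 104 104 102 102 101 101 102 103 102 103 102
 102 103]
205 [62 61 63 72 81 77 77 65 34 32 62 77 76 80 74 60 63 62 62 62] [102 102 103 107 110 110 111 114 112 110 108 108 109 105 103 101 102 102
 103 102]
206 [75 87 91 81 78 77 78 65 36 33 61 78 76 80 81 75 69 64 60 60] [117 108 114 118 123 121 120 122 121 120 121 119 118 116 111 110 113 106
  99 100]
207 [ 85 101 104  82  79  77  78  65  37  35  61  79  76  79  84  80  76  87
  92  75] [133 120 126 121 122 121 121 121 123 121 122 120 120 123 121 122 130 143
[... 2583 characters left out ...]
 (np.int64(581), np.int64(10), np.int64(152)), (np.int64(566), np.int64(14), np.int64(133)), (np.int64(564), np.int64(22), np.int64(132))]
216 [(np.int64(579), np.int64(-13), np.int64(132)), (np.int64(586), np.int64(-4), np.int64(145)), (np.int64(586), np.int64(3), np.int64(148)), (np.int64(582), np.int64(10), np.int64(145)), (np.int64(571), np.int64(16), np.int64(131)), (np.int64(571), np.int64(23), np.int64(133))]
218 [(np.int64(590), np.int64(-10), np.int64(139)), (np.int64(584), np.int64(-4), np.int64(133)), (np.int64(586), np.int64(3), np.int64(138)), (np.int64(583), np.int64(10), np.int64(137)), (np.int64(579), np.int64(17), np.int64(134)), (np.int64(576), np.int64(25), np.int64(132))]
```

The picture, with depth, shows the fingertips really end about 25 mm above the reported TCP. Tips were at z≈0.202 at the start when the TCP read 0.178, and they are now just above the knob top. I'll apply that 25 mm correction: open, go 23 mm lower, and grip.

Emit:
arm_command(plan=[[[0, 0, -5, 0, 0, 0, -1], [0, 0, -5, 0, 0, 0, -1], [0, 0, -5, 0, 0, 0, -1], [0, 0, -5, 0, 0, 0, -1], [0, 0, -5, 0, 0, 0, -1], [0, 0, -5, 0, 0, 0, -1], [0, 0, -5, 0, 0, 0, -1], [0, 0, -5, 0, 0, 0, -1], [0, 0, 10, 0, 0, 0, -1], [0, 0, 18, 0, 0, 0, -1], [0, 0, 23, 0, 0, 0, -1], [0, 0, 23, 0, 0, 0, -1]]])

```text
time_s: 4.65
ee_pos: [0.5749, 0.002, 0.1161]
eef_rot: [-3.141, 0.001, 0.399]
force: [-0.2, 0.4, 0.0]
grip_width: 0.0923
grip_force: 0.0
```

Emit:
arm_command(plan=[[[0, 0, 0, 0, 0, 0, 1], [0, 0, 0, 0, 0, 0, 1], [0, 0, 0, 0, 0, 0, 1], [0, 0, 0, 0, 0, 0, 1], [0, 0, 0, 0, 0, 0, 1], [0, 0, 0, 0, 0, 0, 1], [0, 0, 0, 0, 0, 0, 1], [0, 0, 0, 0, 0, 0, 1], [0, 0, 0, 0, 0, 0, 1], [0, 0, 0, 0, 0, 0, 1]]])

```text
time_s: 5.65
ee_pos: [0.5751, 0.002, 0.1166]
eef_rot: [3.142, 0.0, 0.399]
force: [-0.1, -0.9, -0.8]
grip_width: 0.0238
grip_force: 20.0
```

Emit:
arm_command(plan=[[[0, 0, -10, 0, 0, 0, 1], [0, 0, -30, 0, 0, 0, 1], [0, 0, -50, 0, 0, 0, 1], [0, 0, -70, 0, 0, 0, 1], [0, 0, -90, 0, 0, 0, 1], [0, 0, -90, 0, 0, 0, 1], [0, 0, -90, 0, 0, 0, 1]]])

```text
time_s: 6.35
ee_pos: [0.575, 0.002, 0.2064]
eef_rot: [3.142, -0.0, 0.399]
force: [-0.8, 0.0, -1.2]
grip_width: 0.0238
grip_force: 20.0
```

Run:
```python
from h import *
o=ctrl.get_obs();print(o['ee_pos'],o['force'],o['grip_width'])
im,d,W=grab('scene'); np.savez('s4',im=im,W=W)
cv2.imwrite('pics/s4.png',cv2.resize(im[110:290,190:370],None,fx=3.3,fy=3.3,interpolation=2))
p=W[180:270,240:330].reshape(-1,3);q=p[(p[:,2]>.112)&(p[:,2]<.128)&(np.hypot(p[:,0]-.575,p[:,1])<.04)]
print('collar top',len(q),np.median(q,0),((q.min(0)+q.max(0))/2),np.ptp(q,axis=0))
```

```text
[0.57501869 0.00197506 0.20644825] [-0.8124912   0.02220803 -1.15128912] 0.023779426536944086
collar top 85 [0.59388205 0.00651022 0.1188137 ] [0.59000712 0.00306773 0.11840533] [0.02397788 0.04654299 0.01260257]
```

View pics/s4.png

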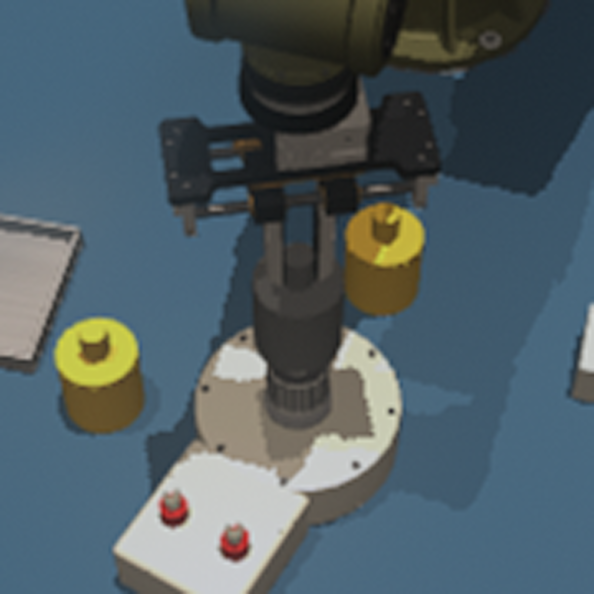

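The hood is held by its knob at crop (298,265), and the collar is exposed at (298,400). Carrying the hood to the tray.

Emit:
arm_command(plan=[[[-20, 26, 0, 0, 0, 0, 1], [-55, 73, 0, 0, 0, 0, 1], [-85, 112, 0, 0, 0, 0, 1], [-115, 152, 0, 0, 0, 0, 1], [-145, 192, 0, 0, 0, 0, 1], [-170, 225, 0, 0, 0, 0, 1], [-190, 251, 0, 0, 0, 0, 1], [-197, 260, 0, 0, 0, 0, 1], [-197, 260, 0, 0, 0, 0, 1], [-197, 260, 0, 0, 0, 0, 1]]])

```text
time_s: 7.4
ee_pos: [0.4948, -0.3129, 0.2061]
eef_rot: [-3.141, 0.0, 0.399]
force: [-0.5, -0.2, -0.3]
grip_width: 0.0234
grip_force: 20.0
```

Run:
```python
from h import *
o=ctrl.get_obs();print(o['ee_pos'],o['eef_rot'],o['force'],o['grip_width'])
im,d,W=grab('top')
p=W[150:260,240:340].reshape(-1,3);q=p[(p[:,2]>.112)&(p[:,2]<.128)&(np.hypot(p[:,0]-.575,p[:,1])<.04)]
print('collar top',len(q),np.median(q,0),((q.min(0)+q.max(0))/2),np.ptp(q,axis=0))
im,d,W=grab('scene')
p=W[180:270,240:330].reshape(-1,3);q=p[(p[:,2]>.112)&(p[:,2]<.128)&(np.hypot(p[:,0]-.575,p[:,1])<.04)]
print('collar top',len(q),np.median(q,0),((q.min(0)+q.max(0))/2),np.ptp(q,axis=0))
```

```text
[ 0.49481964 -0.31294694  0.20612836] [-3.14056607e+00  3.25755601e-04  3.99428958e-01] [-0.49272843 -0.21784315 -0.31030066] 0.023441092949168952
collar top 290 [0.57224345 0.00101401 0.11932087] [0.57270034 0.00078487 0.11856982] [0.04821489 0.04724266 0.01308611]
collar top 270 [0.5780619  0.00199782 0.11974539] [0.57606824 0.00188545 0.11927915] [0.05137939 0.04923904 0.0132688 ]
```

Emit:
arm_command(plan=[[[0, 1, 30, 0, 0, 0, 1], [0, 1, 60, 0, 0, 0, 1], [0, 1, 90, 0, 0, 0, 1], [0, 1, 115, 0, 0, 0, 1], [0, 1, 130, 0, 0, 0, 1], [0, 1, 138, 0, 0, 0, 1], [0, 1, 142, 0, 0, 0, 1], [0, 1, 144, 0, 0, 0, 1], [0, 1, 144, 0, 0, 0, 1], [0, 1, 144, 0, 0, 0, 1]]])

```text
time_s: 8.5
ee_pos: [0.4953, -0.3152, 0.0634]
eef_rot: [3.141, -0.001, 0.399]
force: [-0.4, -0.3, -0.8]
grip_width: 0.0238
grip_force: 20.0
```

Emit:
arm_command(plan=[[[0, 0, 1, 0, 0, 0, 1], [0, 0, 2, 0, 0, 0, 1], [0, 0, 2, 0, 0, 0, 1]]])

```text
time_s: 8.8
ee_pos: [0.4953, -0.3154, 0.0616]
eef_rot: [3.14, -0.001, 0.399]
force: [-0.3, -0.3, 3.9]
grip_width: 0.0238
grip_force: 20.0
```

Contact with the tray floor (about 4 N). Releasing and rising.

Emit:
arm_command(plan=[[[0, 0, 0, 0, 0, 0, -1], [0, 0, 0, 0, 0, 0, -1], [0, 0, 0, 0, 0, 0, -1], [0, 0, 0, 0, 0, 0, -1], [0, 0, 0, 0, 0, 0, -1], [0, 0, 0, 0, 0, 0, -1], [0, 0, 0, 0, 0, 0, -1], [0, 0, -25, 0, 0, 0, -1], [0, 0, -60, 0, 0, 0, -1], [0, 0, -100, 0, 0, 0, -1], [0, 0, -120, 0, 0, 0, -1], [0, 0, -120, 0, 0, 0, -1]]])

```text
time_s: 10.0
ee_pos: [0.4959, -0.3157, 0.184]
eef_rot: [3.137, -0.003, 0.399]
force: [-0.8, -0.6, -0.2]
grip_width: 0.094
grip_force: 0.0
```

Emit:
arm_command(plan=[[[196, -261, 0, 0, 0, 0, -1], [196, -261, 0, 0, 0, 0, -1], [196, -261, 0, 0, 0, 0, -1], [196, -261, 0, 0, 0, 0, -1], [196, -261, 0, 0, 0, 0, -1], [196, -261, 0, 0, 0, 0, -1], [196, -261, 0, 0, 0, 0, -1], [196, -261, 0, 0, 0, 0, -1], [196, -261, 0, 0, 0, 0, -1], [196, -261, 0, 0, 0, 0, -1]]])

```text
time_s: 11.0
ee_pos: [0.5739, 0.0005, 0.1801]
eef_rot: [-3.141, 0.001, 0.398]
force: [0.6, -0.7, -0.1]
grip_width: 0.094
grip_force: 0.0
```

Run:
```python
from h import *
o=ctrl.get_obs();print(o['ee_pos'],o['eef_rot'],o['force'],o['qpos'])
im,d,W=grab('scene'); cv2.imwrite('pics/s5.png',cv2.resize(im[110:290,130:370],None,fx=3.3,fy=3.3,interpolation=2))
p=W[140:230,130:230].reshape(-1,3);q=p[(p[:,2]>.1)&(p[:,2]<.115)&(np.hypot(p[:,0]-.495,p[:,1]+.315)<.03)]
print('knob in tray',len(q),np.median(q,0))
p=W[180:270,240:330].reshape(-1,3);q=p[(p[:,2]>.112)&(p[:,2]<.128)&(np.hypot(p[:,0]-.575,p[:,1])<.04)]
print('collar top',len(q),((q.min(0)+q.max(0))/2),np.ptp(q,axis=0))
```

```text
[5.73883592e-01 4.98803747e-04 1.80100873e-01] [-3.14130999e+00  8.85768073e-04  3.97686313e-01] [ 0.55392618 -0.66317696 -0.14152754] [-6.28771661e-02  3.52783428e-01  1.44777099e+00 -1.44227619e-04
  1.34195734e+00  1.11026576e+00]
knob in tray 55 [ 0.49806366 -0.31291795  0.10685833]
collar top 272 [0.5754791  0.00155123 0.11919077] [0.05123057 0.04950394 0.01368224]
```

View pics/s5.png

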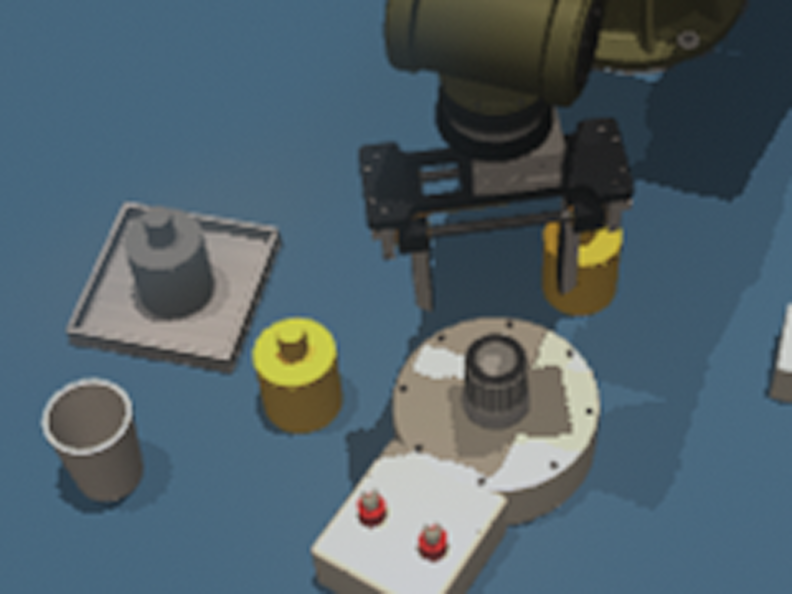

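The hood stands upright in the tray at crop (170,265), released. The collar is at (497,380), below the fingers. Descending and gripping it.

Emit:
arm_command(plan=[[[1, -1, 30, 0, 0, 0, -1], [1, -1, 60, 0, 0, 0, -1], [1, -1, 85, 0, 0, 0, -1], [1, -1, 105, 0, 0, 0, -1], [1, -1, 115, 0, 0, 0, -1], [1, -1, 119, 0, 0, 0, -1], [1, -1, 119, 0, 0, 0, -1], [1, -1, 119, 0, 0, 0, 1], [1, -1, 119, 0, 0, 0, 1], [1, -1, 119, 0, 0, 0, 1], [1, -1, 119, 0, 0, 0, 1], [1, -1, 119, 0, 0, 0, 1]]], squeeze=25)

```text
time_s: 12.25
ee_pos: [0.5748, 0.003, 0.0619]
eef_rot: [3.142, -0.0, 0.399]
force: [-0.6, 0.3, -0.3]
grip_width: 0.0573
grip_force: 0.0
```

Emit:
arm_command(plan=[[[0, 0, 0, 0, 0, 0, 1], [0, 0, 0, 0, 0, 0, 1], [0, 0, 0, 0, 0, 0, 1], [0, 0, 0, 0, 0, 0, 1]]])

```text
time_s: 12.65
ee_pos: [0.5749, 0.0027, 0.0618]
eef_rot: [3.141, -0.0, 0.399]
force: [1.5, -3.9, 1.0]
grip_width: 0.0495
grip_force: 25.0
```

Emit:
arm_command(plan=[[[0, 1, 0, 0, 0, 0, 1], [0, 1, 1, 0, 0, 0, 1], [0, 1, 2, 0, 0, 0, 1], [0, 1, 2, 0, 0, 0, 1]]])

```text
time_s: 13.05
ee_pos: [0.5754, 0.0024, 0.0614]
eef_rot: [-3.142, -0.001, 0.399]
force: [-7.6, 2.1, 19.3]
grip_width: 0.0495
grip_force: 25.0
```

Emit:
arm_command(plan=[[[0, 0, 0, 0, 0, -0.1, 1], [0, 0, 0, 0, 0, -0.2, 1], [0, 0, 0, 0, 0, -0.3, 1], [0, 0, 0, 0, 0, -0.3, 1]]])

```text
time_s: 13.45
ee_pos: [0.5761, 0.0024, 0.0615]
eef_rot: [3.14, -0.002, 0.703]
force: [-2.2, 0.6, 15.3]
grip_width: 0.0496
grip_force: 25.0
```

Emit:
arm_command(plan=[[[0, 0, 0, 0, 0, -0.08, 1], [0, 0, 0, 0, 0, -0.16, 1], [0, 0, 0, 0, 0, -0.24, 1], [0, 0, 0, 0, 0, -0.24, 1]]])

```text
time_s: 13.85
ee_pos: [0.5759, 0.0024, 0.0613]
eef_rot: [3.14, -0.002, 0.942]
force: [-3.4, -0.1, 15.2]
grip_width: 0.0495
grip_force: 25.0
```

Emit:
arm_command(plan=[[[0, 0, 0, 0, 0, -0.08, 1], [0, 0, 0, 0, 0, -0.16, 1], [0, 0, 0, 0, 0, -0.24, 1], [0, 0, 0, 0, 0, -0.24, 1]]])

```text
time_s: 14.25
ee_pos: [0.5759, 0.0025, 0.0613]
eef_rot: [3.14, -0.001, 1.182]
force: [-3.0, 0.8, 15.3]
grip_width: 0.0496
grip_force: 25.0
```

Emit:
arm_command(plan=[[[0, 0, 0, 0, 0, -0.08, 1], [0, 0, 0, 0, 0, -0.16, 1], [0, 0, 0, 0, 0, -0.24, 1], [0, 0, 0, 0, 0, -0.24, 1]]])

```text
time_s: 14.65
ee_pos: [0.5754, 0.0023, 0.0603]
eef_rot: [3.141, -0.001, 1.421]
force: [-3.4, 0.8, 7.9]
grip_width: 0.0497
grip_force: 25.0
```

Force dropped and z fell, so a keyway seems to be over a pin. I'll push further.

Emit:
arm_command(plan=[[[0, 0, 1, 0, 0, 0, 1], [0, 0, 2, 0, 0, 0, 1], [0, 0, 3, 0, 0, 0, 1], [0, 0, 3, 0, 0, 0, 1]]])

```text
time_s: 15.05
ee_pos: [0.5754, 0.0021, 0.0589]
eef_rot: [3.14, 0.0, 1.419]
force: [-11.5, -1.3, 26.1]
grip_width: 0.0493
grip_force: 25.0
```

Run:
```python
from h import *
o=ctrl.get_obs();print(o['ee_pos'],o['eef_rot'],o['force'],o['moment'],o['qpos'])
```

```text
[0.5754073  0.00207929 0.05889169] [3.14043058e+00 8.80689634e-06 1.41886226e+00] [-11.48277304  -1.33937841  26.07236532] [-0.14197811  2.24563723  0.37772139] [-5.99762695e-02  4.77666952e-01  1.56961120e+00 -1.30033793e-04
  1.09315815e+00  9.20174950e-02]
```

Run:
```python
from h import *
im,d,W=grab('scene'); cv2.imwrite('pics/s6.png',cv2.resize(im[170:260,230:330],None,fx=6,fy=6,interpolation=2))
p=W[180:270,240:330].reshape(-1,3);q=p[(p[:,2]>.102)&(p[:,2]<.128)&(np.hypot(p[:,0]-.575,p[:,1])<.02)]
print(len(q),np.median(q,0),np.percentile(q[:,2],[10,30,50,70,90]))
```

```text
4 [0.58570263 0.01340865 0.11681447] [0.11411065 0.11488749 0.11681447 0.11870818 0.11928538]
```

View pics/s6.png

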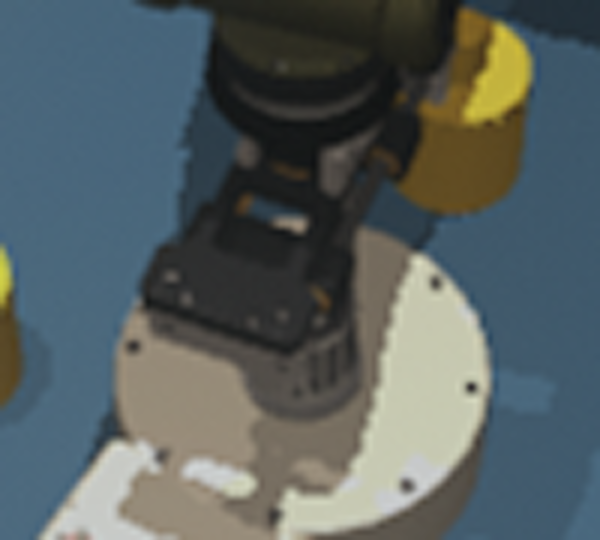

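Emit:
arm_command(plan=[[[0, 0, 0, 0, 0, -0.03, 1], [0, 0, 0, 0, 0, -0.06, 1], [0, 0, 0, 0, 0, -0.06, 1]]])

```text
time_s: 15.4
ee_pos: [0.5747, 0.0024, 0.0575]
eef_rot: [-3.141, -0.001, 1.48]
force: [-7.4, 1.3, 9.4]
grip_width: 0.0496
grip_force: 25.0
```

Run:
```python
from h import *
o=ctrl.get_obs();print(o['ee_pos'],o['eef_rot'],o['force'],o['moment'])
```

```text
[0.57474777 0.00241125 0.05748062] [-3.14082970e+00 -5.35738956e-04  1.47961431e+00] [-7.37564344  1.31889127  9.36793178] [0.43504158 1.3321525  0.2304676 ]
```

Emit:
arm_command(plan=[[[0, -1, 0, 0, 0, 0, 1], [0, -1, 1, 0, 0, 0, 1], [0, -1, 2, 0, 0, 0, 1], [0, -1, 2, 0, 0, 0, 1]]])

```text
time_s: 15.8
ee_pos: [0.5742, 0.0025, 0.0553]
eef_rot: [3.141, -0.0, 1.479]
force: [-2.6, 2.3, 7.7]
grip_width: 0.0495
grip_force: 25.0
```

Run:
```python
from h import *
o=ctrl.get_obs();print(o['ee_pos'],o['eef_rot'],o['force'],o['moment'])
```

```text
[0.57420324 0.00245027 0.05526775] [ 3.14133982e+00 -4.13015596e-04  1.47867755e+00] [-2.60668207  2.27024959  7.72664187] [0.32390145 0.44476442 0.25231101]
```

It's sinking at low force and is in the keyways. Continuing.

Emit:
arm_command(plan=[[[0, 0, 1, 0, 0, 0, 1], [0, 0, 2, 0, 0, 0, 1], [0, 0, 3, 0, 0, 0, 1], [0, 0, 4, 0, 0, 0, 1], [0, 0, 4, 0, 0, 0, 1]]], squeeze=35)

```text
time_s: 16.3
ee_pos: [0.5743, 0.0025, 0.0518]
eef_rot: [3.141, -0.0, 1.479]
force: [-4.8, 1.7, 14.4]
grip_width: 0.0494
grip_force: 35.0
```

Emit:
arm_command(plan=[[[0, 0, 1, 0, 0, 0, 1], [0, 0, 1, 0, 0, 0, 1], [0, 0, 2, 0, 0, 0, 1], [0, 0, 2, 0, 0, 0, 1]]])

```text
time_s: 16.7
ee_pos: [0.5744, 0.0026, 0.0517]
eef_rot: [3.14, -0.0, 1.479]
force: [-16.0, 2.7, 35.6]
grip_width: 0.0494
grip_force: 35.0
```

Hard stop at z=0.0517, about 9.8 mm below the start: home. I'll ease the push and verify that it stays.

Emit:
arm_command(plan=[[[0, -0.5, -1, 0, 0, 0, 1], [0, -0.5, -1, 0, 0, 0, 1], [0, -0.5, -1, 0, 0, 0, 1], [0, -0.5, -1, 0, 0, 0, 1], [0, -0.5, -1, 0, 0, 0, 1]]])

```text
time_s: 17.2
ee_pos: [0.5743, 0.0025, 0.0518]
eef_rot: [3.14, -0.001, 1.479]
force: [-6.5, 2.9, 21.9]
grip_width: 0.0494
grip_force: 35.0
```

Run:
```python
from h import *
s0=np.load('s4.npz')['im']
im,d,W=grab('scene'); o=ctrl.get_obs();print(o['ee_pos'],o['force'],o['grip_width'],o['time_s'])
a=cv2.resize(im[195:255,250:320],(700,600),interpolation=2)
cv2.imwrite('pics/s7.png',a)
```

```text
[0.57435004 0.00255167 0.05180115] [-5.65047357  1.89224003 21.42166192] 0.0488686800089488 17.25
```

View pics/s7.png

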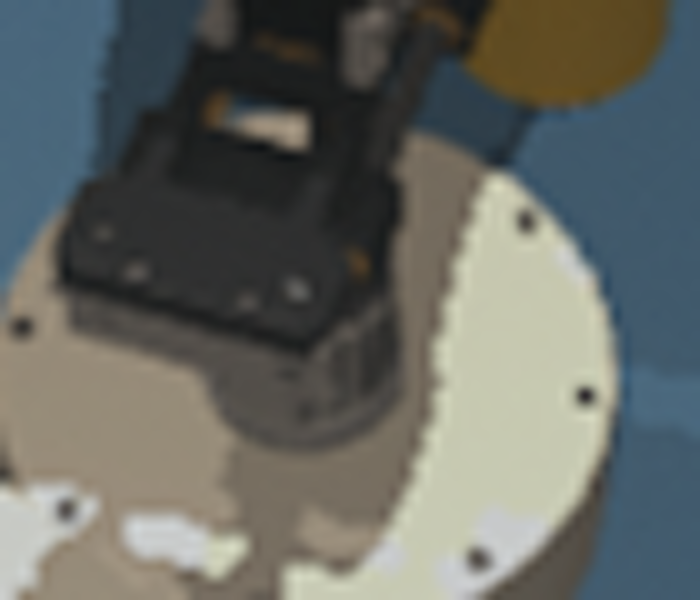

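The collar at crop (310,390) sits directly on the flange with no gap. It holds at z=0.0518 with about 21 N of push. Handing in.

```bash
python3 -c "
from station import ctrl; print(ctrl.hand_in())"
```

```text
the job is handed in; nothing more can be done
None
```

The grey hood stands upright in the steel tray, released, and the collar was turned onto its pins, pushed about 10 mm down to a hard stop and still held there with the gripper at hand-in, at about 17 s. I kept clear of the bottle, beaker and rack but took no final picture of them, and the hand-in gave no verdict.

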